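# Load two brass blanks into a spring magazine

## Robot

A 7-joint arm with a two-finger parallel gripper is mounted at the origin on the work surface. World frame = base frame: x ahead of the robot, y to its left, z up, the work surface at z = 0. Lengths are in mm, angles in rad, forces in N, time in s.
With the tool pointing down it reaches from about 350 to 900 mm from the base axis. Payload 7.2 kg.
Tool frame: the origin (TCP) lies on the centre line of the jaws, within the pads' length; the fingertips stand 8 mm ahead of it and the grasp point (between the pads) lies 11 mm behind it; z points along the fingers, y is the line along which they close (so a half turn about z gives the same grasp; the last joint's range is limited). The gripper opens to 85 mm and grips with 20 to 120 N. Pads are 22 mm wide; open, the fingers measure 114 mm over their backs; the gripper's body (76 mm by 85 mm) begins 54 mm behind the grasp point. The pads swing forward as they close: fully open they stand 13 mm farther back than shut.
Start: joints at [1.05, 0.411, -0.013, 1.596, 0.006, 1.134, -0.082], TCP at [273.417, -562.024, 239.297] pointing down, gripper open.
Joint ranges: [-2.95, 2.95], [-0.29, 1.99], [-1.47, 1.44], [0.14, 2.54], [-1.03, 4.17], [0.13, 1.85], [-2.86, 2.86]. Speed limits (rad/s): [2.39, 2.39, 3.01, 3.01, 3.14, 3.14, 3.14].

## Interface

Orientations are given as [roll, pitch, yaw] about the fixed x, y, z axes, in that order (R = Rz(yaw) Ry(pitch) Rx(roll)).
In Python, from rig import robot gives the robot as it stands.
- The arm moves only by the tool apply_moves, never from a script. Its arguments are lists of equal length, an entry for each row: "translation": the shift along the world's x, y, z scaled (see below), a list of three; "angular": the turn, a rotation vector about the world's x, y, z scaled (see below), a list of three; "claw": the closure, from -1 (fully open) to 1 (shut). A call has 1 to 10 rows; each row is the pose to reach, as a shift and turn from the pose commanded when the call began; what a row does not reach only later rows make up. The controller multiplies each number of a shift by 100 cm and each number of a turn by 120 degrees. A row lasts 1/8 s, in which the tool goes at most 62.5 mm and 10.7 degrees, less where a joint would pass 70% of its speed; a pose out of reach is approached as far as the arm can. A call with a number of a shift or a turn outside -1 to 1 is refused whole. A call with a gripper value outside its range is refused whole. The fingers move at their own pace and stop on an object; "grip_force" is the grip in N (left out, the last holds). Time passes only in rows, so rows that repeat a pose let the fingers close. It gives the time, the measured TCP pose, the force, the opening and the grip force at its end, in the units of the state.
- robot.get_state(): the state, without advancing time (a new reading comes with each control period).
- robot.read_camera(name): name is "scene" or "top" or "wrist"; returns (picture, depth): 384x512x3 uint8, red, green, blue; 384x512 float32, mm along the optical axis (not along the pixel's ray), 0 where there is no reading.
- robot.camera_info(name): a dict with "fx", "fy", "cx", "cy" (pixels), "extrinsics" (4x4, takes a point from camera to world coordinates). Camera axes: x right, y down, z forward; pixel columns grow to the right and rows downward; lengths in mm; the calibration is good to about 2 mm. The wrist camera is an equidistant fisheye: a pixel r from the principal point sees the ray r / f radians off the axis. A picture is of the moment at which its call begins: read the wrist's pose just before it. camera_info takes no time and is no camera call; for the wrist camera it gives the pose at the moment of the call.
- robot.close_job(): hands the job in; it is judged then, once.
The state is a dict: "clock": time; "joint_pos": joint angles; "qd": joint speeds; "joint_torque": joint torques, N m; "ee_pos": TCP position; "tcp_rot": TCP orientation; "force": force on the tool from outside, world axes, zero at the start; "wrist_torque": the same for the moment, N m; "opening": finger opening in mm; "grip_force": force on a finger pad.
Only numpy, scipy, OpenCV 4.12 (cv2) and the standard library are available. Lean on these libraries where they do the work, as an engineer would, in place of code of your own. Each camera call takes 0.05 s, during which the arm holds its last target. There are 200 camera calls.

## Task

Load the two oblong brass blanks with two holes into the spring-loaded feeder magazine, one after the other: lay a blank flat on the sprung lips, press it down until it snaps under both lips, then do the same with the other on top of it. Both must stay under the lips by themselves; press gently by feel (never push with more than about 25 N), and leave the other brass stock where it lies.

Things in the scene. Friction and masses are not known exactly. Their poses are not given: they have to be found in the camera images.
- magazine: Fixed feeder magazine, aluminium and steel, foot 120 x 104 x 6 mm, open on top. Origin: centre of its underside on the bench; z up, x along the long side of its well, y across. The well (62.4 x 42.4 mm) takes blanks lying flat, long side along x, stacked on a black follower plate on a spring (5 N at rest, 0.2 N/mm more), which starts 1 mm under the lip underside.
- mouth (a point): On the magazine's centre line, 64 mm above the bench: the highest possible lip underside. Lips, spring and follower sit together on a carriage screw-set 0 to 8 mm lower than this; the setting is not measured and must be felt. A blank laid on the lips rests with its underside 6 mm above the lip underside. Two blanks in, a hard stop comes 0.5 mm below the snapped-in position; hitting it overloads.
- guide (a point): Top middle of the guide plate at the magazine's +x end, 85.5 mm above the bench; a like one at -x (61.8 mm apart inside). Four corner guides (outside 24 mm from the middle in x, 41.8 mm apart in y) stand as high. All are polished, flare outward at 45 deg over the top 3.5 mm and centre a blank, 0.9 mm free on each side. Between the corners, 48 mm wide in x, fingers can straddle a blank there.
- lip (a point): Nominal middle of the +y lip's nose (carriage at its highest), 64 mm above the bench; the -y lip mirrors it. Sprung steel lips 44 mm long in x that slide outward in y when pushed; noses 35 mm apart, 3 mm thick, flat underneath, round in front; above, they slope outward (60 deg from level) to a mouth 43.6 mm wide, 10 mm above the lip underside.
- press (a point): Middle of the rim of the magazine, 85.5 mm above the bench, on the centre line. Press in the blank's middle: from its rest on the slopes, after 18 to 20 mm of travel (6 to 12 N) the round-edged lips snap over it, and at 20.3 mm it is just under them; after letting go the spring lifts the upper blank against the lip underside. A blank pressed less comes back up.
- blank_a: Loose oblong brass blank, 60 x 40 x 14 mm, 0.28 kg, with two dark 8 mm drilled holes on its top. Origin: centre of its underside; x along the 60 mm side, y along the 40 mm side, z up. The same either way round. Starts flat on the bench.
- blank_b: The second blank, identical to the first: 60 x 40 x 14 mm brass, two dark holes, same axes. Either may go in first.
- square_plate: Bystander: loose brass plate 40 x 40 x 14 mm with one hole, origin at the centre of its underside. Not to be loaded or moved.
- long_bar: Bystander: loose brass bar 90 x 24 x 14 mm without holes, origin at the centre of its underside. Not to be loaded or moved.
Things that resemble listed ones, but are neither listed nor needed, are in the scene too. What is shaped like the blank_b but pink is not meant. Leave any turquoise look-alike of the blank_a alone.

How it is judged (in metres and radians):
On the way, in this order (a step that is already met when the one before it is completed fails the run):
1. one blank is snapped under the lips and let go, the other not yet (((((z of blank_a in the frame of magazine between 0.01 and 0.0525 m and horizontal distance between blank_a and mouth below 0.005 m) and contact force between the fingers and blank_a below 0.5 N) and not (z of blank_b in the frame of magazine between 0.01 and 0.0525 m and horizontal distance between blank_b and mouth below 0.005 m)) or (((z of blank_b in the frame of magazine between 0.01 and 0.0525 m and horizontal distance between blank_b and mouth below 0.005 m) and contact force between the fingers and blank_b below 0.5 N) and not (z of blank_a in the frame of magazine between 0.01 and 0.0525 m and horizontal distance between blank_a and mouth below 0.005 m)))), for 0.2 s.
2. the second blank is snapped under the lips too and let go (z of blank_a in the frame of magazine between 0.01 and 0.0525 m and horizontal distance between each of blank_a, blank_b and mouth below 0.005 m and contact force between the fingers and blank_a below 0.5 N and z of blank_b in the frame of magazine between 0.01 and 0.0525 m and contact force between the fingers and blank_b below 0.5 N), for 0.2 s.
At the end, for the whole second after the job is handed in: Both blanks lie in the magazine under its lips: undersides less than 52.5 mm above the magazine's underside, centres within 5 mm of its centre line, flat within 0.08 rad, at rest (under 10 mm/s) (z of blank_a in the frame of magazine between 0.01 and 0.0525 m and horizontal distance between each of blank_a, blank_b and mouth below 0.005 m and z of blank_b in the frame of magazine between 0.01 and 0.0525 m and angle between the z axis of each of blank_a, blank_b and the z axis of magazine, either way round below 0.08 rad and linear speed of each of blank_a, blank_b below 0.01 m/s); the robot touches nothing.
It fails at once if a blank is pressed on the magazine, or the fingers on the magazine, with more than 32 N, summed over its contacts (contact force between any of blank_a, blank_b, the fingers and magazine above 32 N).
It fails at once if both blanks are put on the lips at once, none of them snapped in ((horizontal distance between blank_a and mouth below 0.02 m and z of blank_a in the frame of magazine between 0.0535 and 0.095 m) and (horizontal distance between blank_b and mouth below 0.02 m and z of blank_b in the frame of magazine between 0.0535 and 0.095 m)).
It fails at once if the square plate or the long bar is moved by more than 30 mm (distance of any of square_plate, long_bar from where it was at the start of the episode above 0.03 m).
It also fails if it takes over 72 s, if anything falls off the work surface, if the arm or the gripper's body presses on something with over 40 N, if the wrist force passes 120 N, or if a joint passes its speed limit or range.

## Working session

There is one attempt and no reset: what is moved stays moved. The work goes in short steps, Python scripts to look and compute and a tool call to move; the robot and the scene stay as the last step left them, time stands still between calls to the robot, and variables do not carry over. Pictures are saved under pics/ and viewed, at most 10 in all, crops included, and the job is handed in when it is done.

Besides the shell and the picture viewer there is one more tool, called after "Emit:" by a JSON object that holds its "name" and its "arguments", one argument or row to a line. apply_moves: Moves the arm, as the interface text tells. Shifts and turns lie within -1 to 1; 1 stands for 100 cm of shift or 120 degrees of turn. Its arguments: {"type":"object","properties":{"translation":{"type":"array","items":{"type":"array","items":{"type":"number","minimum":-1,"maximum":1}}},"angular":{"type":"array","items":{"type":"array","items":{"type":"number","minimum":-1,"maximum":1}}},"claw":{"type":"array","items":{"type":"number"}},"grip_force":{"type":"number"}},"required":["translation","angular","claw"]}

```bash
mkdir -p pics; ls
cat > h.py <<'E'
from rig import robot
import numpy as np, cv2
def grab(name,fn=None):
    info=robot.camera_info(name); im,d=robot.read_camera(name)
    if fn: cv2.imwrite('pics/'+fn,cv2.cvtColor(im,cv2.COLOR_RGB2BGR)); np.savez('pics/'+fn+'.npz',im=im,d=d,**{k:np.array(v) for k,v in info.items()})
    return im,d,info
def load(fn):
    z=np.load('pics/'+fn+'.npz'); return z['im'],z['d'],z
def ray(info,u,v):
    T=np.array(info['extrinsics']); r=np.array([(u-info['cx'])/info['fx'],(v-info['cy'])/info['fy'],1.])
    return T[:3,3],T[:3,:3]@r
def fray(info,u,v):
    T=np.array(info['extrinsics']); a=(u-info['cx'])/info['fx'];b=(v-info['cy'])/info['fy'];r=np.hypot(a,b)
    s=np.sin(r)/max(r,1e-9); return T[:3,3],T[:3,:3]@np.array([a*s,b*s,np.cos(r)])
def plane(o,d,z): return o+d*(z-o[2])/d[2]
E
python3 - <<'E'
from h import *
for n in('top','scene'):
    im,d,i=grab(n,n+'0.png'); print(n,i['fx'],np.round(np.array(i['extrinsics']),2).tolist(),d.min(),d.max())
print(robot.get_state())
a=cv2.imread('pics/top0.png');cv2.imwrite('pics/topbig.png',cv2.resize(a,(800,600)))
E
```

```text
pics
top 377.63582222339204 [[0.01, -1.0, 0.07, 481.16], [-1.0, -0.01, 0.0, 2.63], [-0.0, -0.07, -1.0, 875.67], [0.0, 0.0, 0.0, 1.0]] 0.0 1705.3013
scene 474.16019546358143 [[0.18, 0.78, -0.6, 1091.52], [0.98, -0.15, 0.09, -77.21], [-0.02, -0.6, -0.8, 816.89], [0.0, 0.0, 0.0, 1.0]] 0.0 2874.4646
{'clock': 0.1, 'joint_pos': array([ 1.04980588,  0.41183418, -0.01272416,  1.59694656,  0.00557401,
        1.13427641, -0.08222538]), 'qd': array([ 0.00026174, -0.00110905,  0.00021944, -0.00236715,  0.00079894,
       -0.00083523,  0.00026816]), 'joint_torque': array([ 2.52918820e-03, -6.01835203e+01,  6.83721229e-01, -3.00084901e+01,
        1.40140558e-02,  6.46145680e-03, -2.15904116e-06]), 'ee_pos': array([ 273.21985581, -561.64903889,  238.53382494]), 'tcp_rot': array([-3.14016504e+00,  7.21937495e-05,  4.52789377e-01]), 'force': array([0.25337672, 0.12660166, 0.08862735]), 'wrist_torque': array([-0.01170974,  0.0530095 ,  0.01782636]), 'grip_force': 0.0, 'opening': 85.52603850472056}
```

View pics/topbig.png

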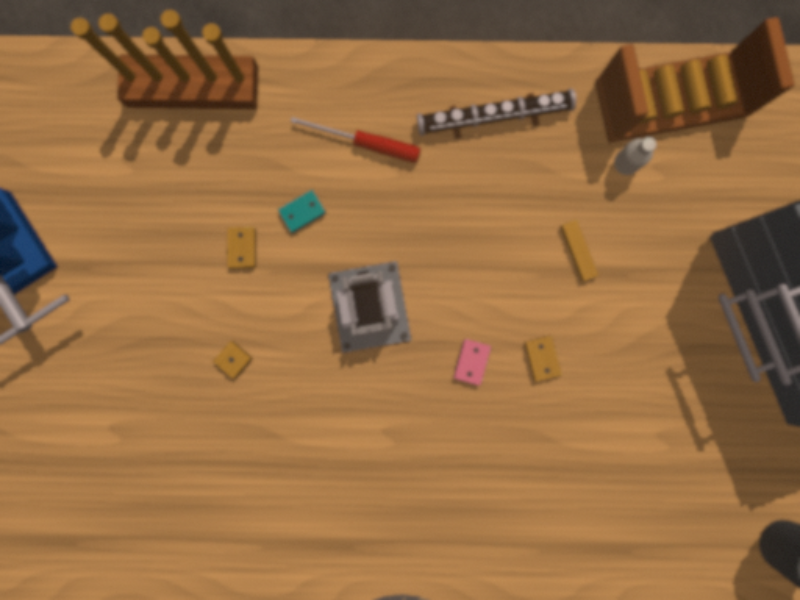

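Two brass plates with two holes each sit at (241,248) and (543,359) in the 800x600 view. The others are turquoise (302,212), pink (472,362), the square with one hole (232,360), and the long bar (578,250). The magazine is at (370,305). I'll measure these and confirm the candidates in an enlarged crop.

Run:
```python
from h import *
im,d,i=load('top0.png'); hsv=cv2.cvtColor(im,cv2.COLOR_RGB2HSV)
for n,(u,v) in dict(L=(241,248),R=(543,359)).items():
    u,v=int(u*.64),int(v*.64); 
    print(n,hsv[v-2,u+3],hsv[v,u+30], d[v,u])
L=im[140:190,130:180];R=im[205:255,322:372];M=im[155:235,200:280]
c=np.hstack([cv2.resize(x,(260,260),interpolation=cv2.INTER_CUBIC) for x in(L,R,M)])
cv2.imwrite('pics/c1.png',cv2.cvtColor(c,cv2.COLOR_RGB2BGR))
# height map from depth
T=i['extrinsics'];vv,uu=np.mgrid[:384,:512]
P=np.stack([(uu-i['cx'])/i['fx']*d,(vv-i['cy'])/i['fy']*d,d],-1)@T[:3,:3].T+T[:3,3]
z=P[...,2]
for n,(u,v) in dict(L=(154,159),R=(347,230),sq=(149,230),bar=(370,160)).items():
    w=z[v-25:v+25,u-25:u+25]; m=((w>7)&(w<22)).astype(np.uint8)
    nl,lab,st,ce=cv2.connectedComponentsWithStats(m)
    k=lab[25,25] or 1+np.argmax(st[1:,4])
    mm=lab==k; q=P[v-25:v+25,u-25:u+25][mm][:,:2].astype(np.float32)
    print(n,mm.sum(),cv2.minAreaRect(q),np.median(w[mm]))
w=z[150:240,195:285];q=P[150:240,195:285]
for a,b in((3,12),(80,95),(60,95)):
    m=(w>a)&(w<b);print(a,b,m.sum(),cv2.minAreaRect(q[m][:,:2].astype(np.float32)))
```

```text
L [ 17 183 164] [ 15 146 182] 871.0244
R [ 17 177 166] [ 15 146 173] 860.94476
L 455 ((621.6672973632812, 243.6397705078125), (60.61745834350586, 39.27443313598633), 2.4589767456054688) 12.645352550288749
R 474 ((463.9314270019531, -202.55030822753906), (59.866947174072266, 40.432090759277344), 14.875886917114258) 12.683370851760571
sq 317 ((455.5277099609375, 252.09588623046875), (40.04983139038086, 40.4760856628418), 50.984378814697266) 12.442454437239007
bar 420 ((624.2449951171875, -256.4472961425781), (90.13272857666016, 24.3604793548584), 20.846315383911133) 12.402203246913587
3 12 957 ((549.2584838867188, 54.42230224609375), (160.418701171875, 191.1309356689453), 0.8681117296218872)
80 95 175 ((536.9481201171875, 52.875186920166016), (77.82459259033203, 53.17436981201172), 11.414948463439941)
60 95 995 ((536.614013671875, 52.888797760009766), (78.47428894042969, 75.7201156616211), 11.414949417114258)
```

View pics/c1.png

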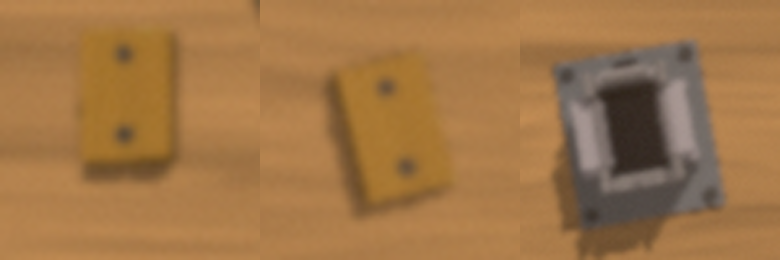

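Run:
```python
from h import *
for f in('top0.png','scene0.png'):
    im,d,i=load(f);T=i['extrinsics'];vv,uu=np.mgrid[:384,:512]
    P=np.stack([(uu-i['cx'])/i['fx']*d,(vv-i['cy'])/i['fy']*d,d],-1)@T[:3,:3].T+T[:3,3]
    P=P[d>0]
    for y in range(-600,350,100):
        r=[]
        for x in range(200,800,100):
            m=(P[:,0]>=x)&(P[:,0]<x+100)&(P[:,1]>=y)&(P[:,1]<y+100); r.append(int(P[m,2].max()) if m.any() else -1)
        print(y,r)
```

```text
-600 [100, 55, 121, 114, 83, 3]
-500 [4, 3, 183, 188, 208, 3]
-400 [3, 3, 3, 4, 3, 110]
-300 [3, 3, 18, 15, 16, 3]
-200 [3, 3, 17, 4, 4, 3]
-100 [3, 4, 16, 6, 4, 30]
0 [3, 3, 84, 86, 5, 27]
100 [4, 4, 3, 10, 17, 16]
200 [4, 4, 16, 15, 16, 2]
300 [4, 3, 3, 3, 3, 3]
-600 [102, 6, 55, 36, -1, -1]
-500 [5, 5, 124, 125, 124, 5]
-400 [6, 6, 6, 6, 6, 113]
-300 [5, 5, 18, 17, 18, 107]
-200 [5, 5, 18, 5, 5, 5]
-100 [5, 5, 19, 8, 5, 30]
0 [6, 5, 86, 90, 12, 30]
100 [5, 6, 5, 13, 19, 17]
200 [5, 5, 18, 17, 19, 5]
300 [5, 6, 5, 6, 6, 5]
```

View pics/scene0.png

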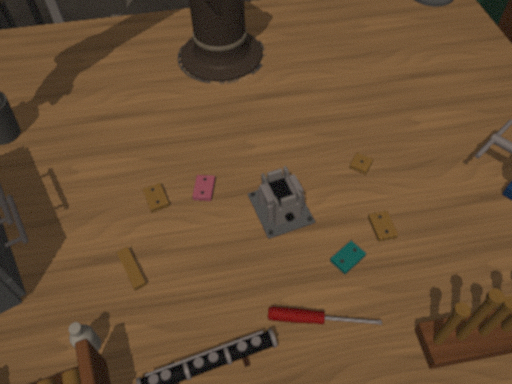

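The scene view agrees: the two-hole brass blanks are at (157,197) and (382,225), and the magazine at (281,203). I'll go above the right blank first.

Emit:
{"name": "apply_moves", "arguments": {
  "translation": [
    [0.0,0.06,0],
    [0.02,0.12,0],
    [0.05,0.175,0],
    [0.09,0.22,0],
    [0.14,0.26,-0.02],
    [0.17,0.31,-0.05],
    [0.19,0.359,-0.08],
    [0.19,0.359,-0.08],
    [0.19,0.359,-0.08]
  ],
  "angular": [
    [0,0,-0.03],
    [0,0,-0.06],
    [0,0,-0.092],
    [0,0,-0.092],
    [0,0,-0.092],
    [0,0,-0.092],
    [0,0,-0.092],
    [0,0,-0.092],
    [0,0,-0.092]
  ],
  "claw": [-1,-1,-1,-1,-1,-1,-1,-1,-1]
}}

```text
clock: 1.23
ee_pos: [463.2, -203.1, 159.0]
tcp_rot: [-3.141, 0.001, 0.261]
force: [0.2, -0.5, -0.4]
opening: 85.3
grip_force: 0.0
```

```bash
cat >> h.py <<'E'
def brass(im):
    h=cv2.cvtColor(im,cv2.COLOR_RGB2HSV); return h
E
python3 - <<'E'
from h import *
s=robot.get_state();print(s['clock'],s['ee_pos'],s['tcp_rot'],s['force'])
im,d,i=grab('wrist','w1.png');print({k:i[k] for k in i if k!='extrinsics'},np.round(i['extrinsics'],3).tolist())
print(d[::64,::64].astype(int))
E
```

```text
1.225 [ 463.15311897 -203.12848794  159.027304  ] [-3.14135104e+00  1.01641561e-03  2.60958417e-01] [ 0.22107434 -0.5103538  -0.37714842]
{'fx': 297.3186396354542, 'fy': 297.3186396354542, 'cx': 256.83848907310295, 'cy': 189.12082461859538} [[0.259, -0.914, -0.314, 544.785], [-0.966, -0.245, -0.084, -181.449], [-0.0, 0.325, -0.946, 294.377], [0.0, 0.0, 0.0, 1.0]]
[[226 237 242 246 248 247 243 236]
 [193 246 266 268 268 268 265 261]
 [282 287 287 289 290 289 288 284]
 [313 310 311 310 296 310 313 313]
 [347 340 338 339 337 337 339 340]
 [401  84  84 371 371 372  83  84]]
```

View pics/w1.png

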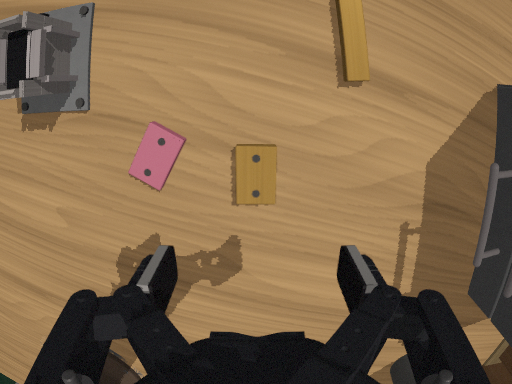

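The wrist view shows the right blank at (256,174) with holes at (256,158) and (256,193), square to the jaws. Pink is at (158,157) and the magazine at the upper left.

```bash
cat >> h.py <<'E'
def blank(im,info,z,win,fish=True):
    """pose of brass top face: mask by saturation/hue, cast contour to plane z"""
    h=cv2.cvtColor(im,cv2.COLOR_RGB2HSV); u0,u1,v0,v1=win
    lab=cv2.cvtColor(im,cv2.COLOR_RGB2LAB).astype(int)
    m=np.zeros(h.shape[:2],np.uint8)
    m[v0:v1,u0:u1]=((h[...,1]>185)&(h[...,0]>14)&(h[...,0]<28)&(h[...,2]>120))[v0:v1,u0:u1]
    m=cv2.morphologyEx(m,cv2.MORPH_OPEN,np.ones((3,3)))
    c=max(cv2.findContours(m,cv2.RETR_EXTERNAL,cv2.CHAIN_APPROX_NONE)[0],key=cv2.contourArea)[:,0]
    q=np.array([plane(*fray(info,*p),z)[:2] for p in c],np.float32)
    return cv2.minAreaRect(q)
E
python3 - <<'E'
from h import *
im,d,i=load('w1.png');h=cv2.cvtColor(im,cv2.COLOR_RGB2HSV);print(h[174,240:300:6].tolist(),h[174,225])
print(blank(im,i,14,(215,300,125,225)))
# bright/dark holes
g=cv2.cvtColor(im,cv2.COLOR_RGB2GRAY)
for v in((150,168),(185,202)):
    w=g[v[0]:v[1],245:268]<85; y,x=np.nonzero(w); u,vv=x.mean()+245,y.mean()+v[0]; print(u,vv,plane(*fray(i,u,vv),14))
E
```

```text
[[19, 155, 165], [19, 155, 161], [19, 156, 165], [20, 158, 161], [19, 155, 163], [19, 165, 161], [17, 127, 173], [17, 122, 170], [17, 115, 168], [17, 117, 174]] [ 17 116 178]Traceback (most recent call last):
  File "<stdin>", line 3, in <module>
  File "h.py", line 25, in blank
    c=max(cv2.findContours(m,cv2.RETR_EXTERNAL,cv2.CHAIN_APPROX_NONE)[0],key=cv2.contourArea)[:,0]
      ~~~^^^^^^^^^^^^^^^^^^^^^^^^^^^^^^^^^^^^^^^^^^^^^^^^^^^^^^^^^^^^^^^^^^^^^^^^^^^^^^^^^^^^
ValueError: max() iterable argument is empty
```

```bash
sed -i 's/>185/>140/' h.py
python3 - <<'E'
from h import *
im,d,i=load('w1.png')
print(blank(im,i,14,(215,300,125,225)))
g=cv2.cvtColor(im,cv2.COLOR_RGB2GRAY)
for v in((150,168),(185,202)):
    w=g[v[0]:v[1],245:268]<85; y,x=np.nonzero(w); u,vv=x.mean()+245,y.mean()+v[0]; print(u,vv,plane(*fray(i,u,vv),14))
E
```

```text
((464.7920227050781, -201.46937561035156), (59.63570785522461, 39.7159538269043), 14.966238975524902)
255.675 158.025 [ 482.14820223 -197.00308732   14.        ]
255.5 193.35294117647058 [ 447.08361866 -206.16675733   14.        ]
```

Emit:
{"name": "apply_moves", "arguments": {
  "translation": [
    [0.0013,0.0015,-0.06],
    [0.0013,0.0015,-0.11],
    [0.0013,0.0015,-0.135],
    [0.0013,0.0015,-0.147],
    [0.0013,0.0015,-0.147],
    [0.0013,0.0015,-0.147],
    [0.0013,0.0015,-0.147],
    [0.0013,0.0015,-0.147]
  ],
  "angular": [
    [0,0,0],
    [0,0,0],
    [0,0,0],
    [0,0,0],
    [0,0,0],
    [0,0,0],
    [0,0,0],
    [0,0,0]
  ],
  "claw": [-0.3,-0.3,-0.3,-0.3,1,1,1,1],
  "grip_force": 40
}}

```text
clock: 2.28
ee_pos: [465.0, -201.7, 12.9]
tcp_rot: [3.141, -0.001, 0.26]
force: [-0.9, 0.5, -3.7]
opening: 38.7
grip_force: 40.6
```

Emit:
{"name": "apply_moves", "arguments": {
  "translation": [
    [0,0,0.05],
    [0,0,0.11],
    [0.02,0.04,0.15],
    [0.04,0.09,0.18],
    [0.05,0.145,0.198],
    [0.06,0.2,0.198],
    [0.0723,0.2545,0.198],
    [0.0723,0.2545,0.198],
    [0.0723,0.2545,0.198],
    [0.0723,0.2545,0.198]
  ],
  "angular": [
    [0,0,0],
    [0,0,-0.0296],
    [0,0,-0.0296],
    [0,0,-0.0296],
    [0,0,-0.0296],
    [0,0,-0.0296],
    [0,0,-0.0296],
    [0,0,-0.0296],
    [0,0,-0.0296],
    [0,0,-0.0296]
  ],
  "claw": [1,1,1,1,1,1,1,1,1,1]
}}

```text
clock: 3.52
ee_pos: [536.8, 51.4, 210.2]
tcp_rot: [3.141, 0.001, 0.196]
force: [1.1, -0.9, -3.5]
opening: 39.0
grip_force: 42.0
```

Run:
```python
from h import *
s=robot.get_state();print(s['clock'],s['ee_pos'],s['tcp_rot'],s['force'],s['opening'])
im,d,i=grab('wrist','w2.png')
T=i['extrinsics']
```

```text
3.525 [536.76691086  51.36028786 210.19373156] [3.14088303e+00 5.69423572e-04 1.96014252e-01] [ 1.13937928 -0.86527486 -3.54776849] 38.989237598266705
```

View pics/w2.png

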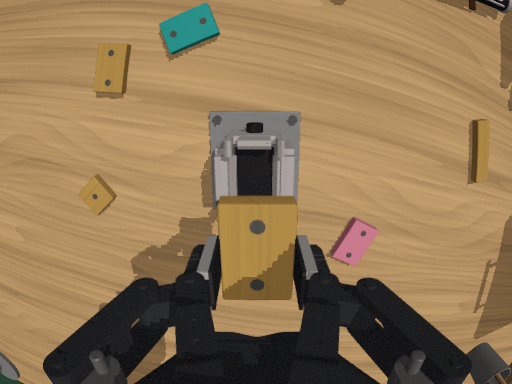

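The held blank is at (258,248) with holes at (258,227) and (257,285). The magazine foot's left edge (x≈210), right edge (300) and top edge (row 112) are visible. I'll fit the foot edges and the blank in the hand.

```bash
cat > fit.py <<'E'
from h import *
im,d,i=load('w2.png');h=cv2.cvtColor(im,cv2.COLOR_RGB2HSV)
m=((h[...,1]<70)).astype(np.uint8)
def edge(pts):
    q=np.array([plane(*fray(i,*p),6)[:2] for p in pts]); 
    l=cv2.fitLine(q.astype(np.float32),cv2.DIST_HUBER,0,.01,.01).ravel(); r=np.abs((q-l[2:])@[-l[1],l[0]]); return l,r.mean()
L=[];R=[];Tp=[]
for v in range(116,190,2):
    c=np.nonzero(m[v,190:320])[0]+190; L.append((c[0]-.5,v)); R.append((c[-1]+.5,v))
for u in range(218,294,2):
    c=np.nonzero(m[95:140,u])[0]+95; Tp.append((u,c[0]-.5))
print(L[::8],R[::8],Tp[::8])
A={}
for n,p in(('L',L),('R',R),('T',Tp)):
    l,r=edge(p); A[n]=l; print(n,l,r,np.degrees(np.arctan2(l[1],l[0])))
ang=lambda l:(np.arctan2(l[1],l[0])+np.pi/2)%np.pi-np.pi/2
ps=(ang(A['L'])+ang(A['R']))/2; ex=np.array([np.cos(ps),np.sin(ps)]);ey=np.array([-ex[1],ex[0]])
yl,yr=A['L'][2:]@ey,A['R'][2:]@ey; xt=A['T'][2:]@ex
print('width',yl-yr,'yaw',np.degrees(ps),'centre',(xt-60)*ex+(yl+yr)/2*ey)
g=cv2.cvtColor(im,cv2.COLOR_RGB2GRAY);H=[]
for v in((215,240),(275,295)):
    w=g[v[0]:v[1],245:270]<90; y,x=np.nonzero(w); u,vv=x.mean()+245,y.mean()+v[0]; H.append(plane(*fray(i,u,vv),211.3)); print(u,vv,H[-1])
print('blank',(H[0]+H[1])/2,np.linalg.norm(H[0]-H[1]),np.degrees(np.arctan2(*(H[0]-H[1])[1::-1])))
E
python3 fit.py
```

```text
[(np.float64(208.5), 116), (np.float64(209.5), 132), (np.float64(210.5), 148), (np.float64(210.5), 164), (np.float64(211.5), 180)] [(np.float64(299.5), 116), (np.float64(299.5), 132), (np.float64(299.5), 148), (np.float64(298.5), 164), (np.float64(297.5), 180)] [(218, np.float64(111.5)), (234, np.float64(110.5)), (250, np.float64(110.5)), (266, np.float64(110.5)), (282, np.float64(111.5))]
L [9.8032802e-01 1.9737509e-01 5.4134265e+02 1.0760275e+02] 0.30718949451328104 11.383503
R [9.8031783e-01 1.9742584e-01 5.6293848e+02 6.1904531e+00] 0.28600210868519554 11.386469
T [ 1.8380898e-01 -9.8296195e-01  5.9571387e+02  7.3040771e+01] 0.25733813446376574 -79.408295
width 103.67984 yaw 11.384986 centre [538.3208   54.11381]
256.9433962264151 226.67924528301887 [554.87589976  54.7920719  211.3       ]
257.19620253164555 284.63291139240505 [519.16123595  47.52746334 211.3       ]
blank [537.01856785  51.15976762 211.3       ] 36.44601142594913 11.497501413736856
```

Emit:
{"name": "apply_moves", "arguments": {
  "translation": [
    [0.001,0.0008,-0.05],
    [0.001,0.0008,-0.09],
    [0.001,0.0008,-0.107],
    [0.001,0.0008,-0.107],
    [0.001,0.0008,-0.107]
  ],
  "angular": [
    [0,0,0],
    [0,0,0],
    [0,0,0],
    [0,0,0],
    [0,0,0]
  ],
  "claw": [1,1,1,1,1]
}}

```text
clock: 4.2
ee_pos: [539.2, 53.8, 104.8]
tcp_rot: [3.141, -0.002, 0.198]
force: [0.1, -0.7, -2.2]
opening: 38.4
grip_force: 42.0
```

Emit:
{"name": "apply_moves", "arguments": {
  "translation": [
    [0,0,-0.005],
    [0,0,-0.009],
    [0,0,-0.012],
    [0,0,-0.015],
    [0,0,-0.018],
    [0,0,-0.018]
  ],
  "angular": [
    [0,0,0],
    [0,0,0],
    [0,0,0],
    [0,0,0],
    [0,0,0],
    [0,0,0]
  ],
  "claw": [1,1,1,1,1,1]
}}

```text
clock: 4.95
ee_pos: [537.7, 53.8, 84.8]
tcp_rot: [-3.141, 0.001, 0.198]
force: [-0.6, -0.0, -3.4]
opening: 38.3
grip_force: 42.1
```

Emit:
{"name": "apply_moves", "arguments": {
  "translation": [
    [0,0,-0.001],
    [0,0,-0.002],
    [0,0,-0.003],
    [0,0,-0.003]
  ],
  "angular": [
    [0,0,0],
    [0,0,0],
    [0,0,0],
    [0,0,0]
  ],
  "claw": [1,1,1,1]
}}

```text
clock: 5.45
ee_pos: [537.8, 54.0, 82.4]
tcp_rot: [-3.141, 0.0, 0.198]
force: [-2.4, 1.1, 0.3]
opening: 39.1
grip_force: 42.4
```

Emit:
{"name": "apply_moves", "arguments": {
  "translation": [
    [0,0,-0.001],
    [0,0,-0.002],
    [0,0,-0.002]
  ],
  "angular": [
    [0,0,0],
    [0,0,0],
    [0,0,0]
  ],
  "claw": [1,1,1]
}}

```text
clock: 5.82
ee_pos: [537.8, 53.7, 80.8]
tcp_rot: [3.141, 0.0, 0.198]
force: [-5.6, 0.2, 6.0]
opening: 38.8
grip_force: 43.1
```

Emit:
{"name": "apply_moves", "arguments": {
  "translation": [
    [0,0,0.001],
    [0,0,0.001],
    [0,0,0.001],
    [0,0,0.03],
    [0,0,0.06],
    [0,0,0.06]
  ],
  "angular": [
    [0,0,0],
    [0,0,0],
    [0,0,0],
    [0,0,0],
    [0,0,0],
    [0,0,0]
  ],
  "claw": [-0.2,-0.2,-0.2,-0.2,1,1]
}}

```text
clock: 6.58
ee_pos: [539.8, 54.0, 142.5]
tcp_rot: [3.141, -0.005, 0.198]
force: [0.6, -0.8, -0.4]
opening: 15.4
grip_force: 0.0
```

Run:
```python
from h import *
s=robot.get_state();print(s['clock'],s['ee_pos'],s['force'],s['opening'])
im,d,i=grab('wrist','w3.png')
T=i['extrinsics'];print(np.round(T,3).tolist())
h=cv2.cvtColor(im,cv2.COLOR_RGB2HSV)
c=im[60:330,120:400];cv2.imwrite('pics/w3c.png',cv2.cvtColor(cv2.resize(c,None,fx=2,fy=2),cv2.COLOR_RGB2BGR))
```

```text
6.575 [539.75176892  54.04305146 142.50032836] [ 0.58117498 -0.75934993 -0.42099983] 15.392508845665912
[[0.197, -0.929, -0.313, 621.785], [-0.98, -0.187, -0.063, 70.492], [0.0, 0.319, -0.948, 278.324], [0.0, 0.0, 0.0, 1.0]]
```

View pics/w3c.png

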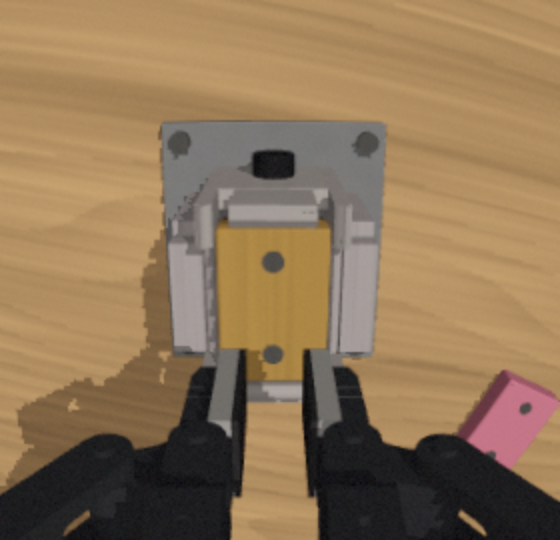

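The blank lies flat between the guides, with holes at full-image (256,191) and (256,237). I'll get its centre and press there.

Run:
```python
from h import *
im,d,i=load('w3.png');g=cv2.cvtColor(im,cv2.COLOR_RGB2GRAY)
for z in(78,83):
  H=[]
  for v in((182,200),(229,245)):
    w=g[v[0]:v[1],248:265]<90; y,x=np.nonzero(w); H.append(plane(*fray(i,x.mean()+248,y.mean()+v[0]),z))
  print(z,(H[0]+H[1])/2,np.linalg.norm(H[0]-H[1]))
s=robot.get_state();print(s['ee_pos'],s['opening'])
T=i['extrinsics']
for u,v in((240,200),(256,215),(275,215),(256,164)): # depth heights on blank top, +x guide
    a=(u-i['cx'])/i['fx'];b=(v-i['cy'])/i['fy'];o,r=fray(i,u,v);t=np.median(d[v-2:v+3,u-2:u+3])
    th=np.hypot(a,b);print(u,v,(o+r*t/np.cos(th))[2])
```

```text
78 [536.26750646  53.72398593  78.        ] 37.24866015843594
83 [538.40197607  54.14252082  83.        ] 36.318949157344484
[538.78246681  53.78057794 141.10324273] 7.9720056803982215
240 200 84.12321244383844
256 215 83.93688471731895
275 215 83.70583352058017
256 164 82.76369991698363
```

Emit:
{"name": "apply_moves", "arguments": {
  "translation": [
    [0,0,-0.02],
    [0,0,-0.036],
    [0,0,-0.043],
    [0,0,-0.045],
    [0,0,-0.045]
  ],
  "angular": [
    [0,0,0],
    [0,0,0],
    [0,0,0],
    [0,0,0],
    [0,0,0]
  ],
  "claw": [1,1,1,1,1]
}}

```text
clock: 7.25
ee_pos: [538.2, 53.9, 95.4]
tcp_rot: [3.142, -0.0, 0.198]
force: [-0.9, -0.2, 0.2]
opening: -0.2
grip_force: 0.0
```

Emit:
{"name": "apply_moves", "arguments": {
  "translation": [
    [0,0,-0.001],
    [0,0,-0.002],
    [0,0,-0.002]
  ],
  "angular": [
    [0,0,0],
    [0,0,0],
    [0,0,0]
  ],
  "claw": [1,1,1]
}}

```text
clock: 7.62
ee_pos: [538.1, 53.8, 93.4]
tcp_rot: [3.142, -0.0, 0.198]
force: [-0.2, -0.1, -0.1]
opening: -0.0
grip_force: 0.0
```

Emit:
{"name": "apply_moves", "arguments": {
  "translation": [
    [0,0,-0.001],
    [0,0,-0.002],
    [0,0,-0.002]
  ],
  "angular": [
    [0,0,0],
    [0,0,0],
    [0,0,0]
  ],
  "claw": [1,1,1]
}}

```text
clock: 8.0
ee_pos: [537.9, 53.8, 91.2]
tcp_rot: [3.142, 0.0, 0.198]
force: [-1.2, 0.2, 0.2]
opening: 0.3
grip_force: 0.0
```

Emit:
{"name": "apply_moves", "arguments": {
  "translation": [
    [0,0,-0.001],
    [0,0,-0.001]
  ],
  "angular": [
    [0,0,0],
    [0,0,0]
  ],
  "claw": [1,1]
}}

```text
clock: 8.25
ee_pos: [538.1, 53.8, 90.6]
tcp_rot: [3.141, -0.0, 0.198]
force: [-1.6, -0.8, 4.3]
opening: -0.0
grip_force: 2.2
```

Emit:
{"name": "apply_moves", "arguments": {
  "translation": [
    [0,0,-0.001],
    [0,0,-0.001]
  ],
  "angular": [
    [0,0,0],
    [0,0,0]
  ],
  "claw": [1,1]
}}

```text
clock: 8.5
ee_pos: [538.1, 53.8, 89.7]
tcp_rot: [3.141, -0.0, 0.198]
force: [-2.3, -0.8, 5.3]
opening: 0.2
grip_force: 3.0
```

Emit:
{"name": "apply_moves", "arguments": {
  "translation": [
    [0,0,-0.001],
    [0,0,-0.001]
  ],
  "angular": [
    [0,0,0],
    [0,0,0]
  ],
  "claw": [1,1]
}}

```text
clock: 8.75
ee_pos: [538.1, 53.8, 88.8]
tcp_rot: [3.141, -0.0, 0.198]
force: [-2.5, -0.1, 8.0]
opening: -0.1
grip_force: 3.6
```

Emit:
{"name": "apply_moves", "arguments": {
  "translation": [
    [0,0,-0.001],
    [0,0,-0.002],
    [0,0,-0.002]
  ],
  "angular": [
    [0,0,0],
    [0,0,0],
    [0,0,0]
  ],
  "claw": [1,1,1]
}}

```text
clock: 9.12
ee_pos: [538.0, 53.8, 86.2]
tcp_rot: [-3.142, -0.0, 0.198]
force: [0.1, 0.1, 0.0]
opening: 0.0
grip_force: 0.1
```

Emit:
{"name": "apply_moves", "arguments": {
  "translation": [
    [0,0,-0.001],
    [0,0,-0.002],
    [0,0,-0.002]
  ],
  "angular": [
    [0,0,0],
    [0,0,0],
    [0,0,0]
  ],
  "claw": [1,1,1]
}}

```text
clock: 9.5
ee_pos: [538.0, 53.8, 84.3]
tcp_rot: [3.142, -0.0, 0.198]
force: [-0.7, -0.6, 2.8]
opening: 0.3
grip_force: 1.5
```

Emit:
{"name": "apply_moves", "arguments": {
  "translation": [
    [0,0,-0.001],
    [0,0,-0.002],
    [0,0,-0.002]
  ],
  "angular": [
    [0,0,0],
    [0,0,0],
    [0,0,0]
  ],
  "claw": [1,1,1]
}}

```text
clock: 9.88
ee_pos: [538.1, 53.8, 82.5]
tcp_rot: [3.142, -0.0, 0.198]
force: [-1.5, 0.2, 4.7]
opening: -0.3
grip_force: 2.4
```

Emit:
{"name": "apply_moves", "arguments": {
  "translation": [
    [0,0,-0.001],
    [0,0,-0.002],
    [0,0,-0.002]
  ],
  "angular": [
    [0,0,0],
    [0,0,0],
    [0,0,0]
  ],
  "claw": [1,1,1]
}}

```text
clock: 10.25
ee_pos: [538.0, 53.8, 80.4]
tcp_rot: [3.142, -0.0, 0.198]
force: [-0.8, 0.4, 5.0]
opening: -0.2
grip_force: 2.5
```

Emit:
{"name": "apply_moves", "arguments": {
  "translation": [
    [0,0,-0.001],
    [0,0,-0.002],
    [0,0,-0.002]
  ],
  "angular": [
    [0,0,0],
    [0,0,0],
    [0,0,0]
  ],
  "claw": [1,1,1]
}}

```text
clock: 10.62
ee_pos: [538.1, 53.8, 78.5]
tcp_rot: [3.142, -0.0, 0.198]
force: [-1.4, 0.5, 6.9]
opening: 0.4
grip_force: 2.7
```

Emit:
{"name": "apply_moves", "arguments": {
  "translation": [
    [0,0,-0.001],
    [0,0,-0.002],
    [0,0,-0.002]
  ],
  "angular": [
    [0,0,0],
    [0,0,0],
    [0,0,0]
  ],
  "claw": [1,1,1]
}}

```text
clock: 11.0
ee_pos: [538.1, 53.8, 76.5]
tcp_rot: [3.141, -0.0, 0.198]
force: [-1.9, -0.5, 6.1]
opening: -0.3
grip_force: 2.9
```

Emit:
{"name": "apply_moves", "arguments": {
  "translation": [
    [0,0,-0.001],
    [0,0,-0.002],
    [0,0,-0.002]
  ],
  "angular": [
    [0,0,0],
    [0,0,0],
    [0,0,0]
  ],
  "claw": [1,1,1]
}}

```text
clock: 11.38
ee_pos: [538.1, 53.8, 74.6]
tcp_rot: [3.141, -0.0, 0.198]
force: [-2.2, -0.4, 6.2]
opening: -0.1
grip_force: 3.1
```

Emit:
{"name": "apply_moves", "arguments": {
  "translation": [
    [0,0,-0.001],
    [0,0,-0.002],
    [0,0,-0.002]
  ],
  "angular": [
    [0,0,0],
    [0,0,0],
    [0,0,0]
  ],
  "claw": [1,1,1]
}}

```text
clock: 11.75
ee_pos: [538.1, 53.8, 72.3]
tcp_rot: [3.142, -0.0, 0.198]
force: [-1.4, -0.4, 3.8]
opening: -0.2
grip_force: 2.0
```

Emit:
{"name": "apply_moves", "arguments": {
  "translation": [
    [0,0,-0.001],
    [0,0,-0.002],
    [0,0,-0.002]
  ],
  "angular": [
    [0,0,0],
    [0,0,0],
    [0,0,0]
  ],
  "claw": [1,1,1]
}}

```text
clock: 12.12
ee_pos: [538.1, 53.8, 70.3]
tcp_rot: [3.142, -0.0, 0.198]
force: [-1.0, -0.3, 4.5]
opening: 0.2
grip_force: 2.2
```

Emit:
{"name": "apply_moves", "arguments": {
  "translation": [
    [0,0,-0.001],
    [0,0,-0.002],
    [0,0,-0.002]
  ],
  "angular": [
    [0,0,0],
    [0,0,0],
    [0,0,0]
  ],
  "claw": [1,1,1]
}}

```text
clock: 12.5
ee_pos: [538.1, 53.8, 68.3]
tcp_rot: [3.142, -0.0, 0.198]
force: [-1.2, -0.3, 4.7]
opening: -0.0
grip_force: 2.4
```

Emit:
{"name": "apply_moves", "arguments": {
  "translation": [
    [0,0,-0.001],
    [0,0,-0.001]
  ],
  "angular": [
    [0,0,0],
    [0,0,0]
  ],
  "claw": [1,1]
}}

```text
clock: 12.75
ee_pos: [538.1, 53.8, 67.4]
tcp_rot: [3.142, -0.0, 0.198]
force: [-1.9, -0.1, 5.1]
opening: -0.2
grip_force: 2.5
```

Emit:
{"name": "apply_moves", "arguments": {
  "translation": [
    [0,0,-0.001],
    [0,0,-0.001]
  ],
  "angular": [
    [0,0,0],
    [0,0,0]
  ],
  "claw": [1,1]
}}

```text
clock: 13.0
ee_pos: [538.1, 53.8, 66.4]
tcp_rot: [3.142, -0.0, 0.198]
force: [-0.6, 0.2, 5.4]
opening: -0.2
grip_force: 2.6
```

The force history fits. Rest was felt at TCP about 91, then free travel, the follower at about 84, and the snap at about 72.5. Only the spring pushes now. I'll raise slowly to feel exactly where the lip underside stops the blank, to calibrate the second press.

Emit:
{"name": "apply_moves", "arguments": {
  "translation": [
    [0,0,0.002],
    [0,0,0.003],
    [0,0,0.003]
  ],
  "angular": [
    [0,0,0],
    [0,0,0],
    [0,0,0]
  ],
  "claw": [1,1,1]
}}

```text
clock: 13.38
ee_pos: [538.1, 53.8, 69.5]
tcp_rot: [3.142, -0.0, 0.198]
force: [-1.4, 0.2, 6.4]
opening: -0.2
grip_force: 2.7
```

Emit:
{"name": "apply_moves", "arguments": {
  "translation": [
    [0,0,0.0005],
    [0,0,0.0005]
  ],
  "angular": [
    [0,0,0],
    [0,0,0]
  ],
  "claw": [1,1]
}}

```text
clock: 13.62
ee_pos: [538.1, 53.8, 69.9]
tcp_rot: [3.142, -0.0, 0.198]
force: [-1.5, -0.2, 4.9]
opening: -0.2
grip_force: 2.6
```

Emit:
{"name": "apply_moves", "arguments": {
  "translation": [
    [0,0,0.0005],
    [0,0,0.0005]
  ],
  "angular": [
    [0,0,0],
    [0,0,0]
  ],
  "claw": [1,1]
}}

```text
clock: 13.88
ee_pos: [538.1, 53.8, 70.4]
tcp_rot: [3.142, -0.0, 0.198]
force: [-1.5, -0.2, 4.9]
opening: 0.3
grip_force: 2.5
```

Emit:
{"name": "apply_moves", "arguments": {
  "translation": [
    [0,0,0.0005],
    [0,0,0.0005]
  ],
  "angular": [
    [0,0,0],
    [0,0,0]
  ],
  "claw": [1,1]
}}

```text
clock: 14.12
ee_pos: [538.1, 53.8, 70.9]
tcp_rot: [3.142, -0.0, 0.198]
force: [-1.2, -0.0, 5.7]
opening: 0.1
grip_force: 2.5
```

Emit:
{"name": "apply_moves", "arguments": {
  "translation": [
    [0,0,0.0005],
    [0,0,0.0005]
  ],
  "angular": [
    [0,0,0],
    [0,0,0]
  ],
  "claw": [1,1]
}}

```text
clock: 14.38
ee_pos: [538.1, 53.8, 71.4]
tcp_rot: [3.142, -0.0, 0.198]
force: [-1.3, -0.4, 5.2]
opening: -0.0
grip_force: 2.4
```

Emit:
{"name": "apply_moves", "arguments": {
  "translation": [
    [0,0,0.0005],
    [0,0,0.0005]
  ],
  "angular": [
    [0,0,0],
    [0,0,0]
  ],
  "claw": [1,1]
}}

```text
clock: 14.62
ee_pos: [538.1, 53.8, 71.8]
tcp_rot: [3.142, -0.0, 0.198]
force: [0.0, -1.2, 4.5]
opening: -0.2
grip_force: 2.3
```

Emit:
{"name": "apply_moves", "arguments": {
  "translation": [
    [0,0,0.0005],
    [0,0,0.0005]
  ],
  "angular": [
    [0,0,0],
    [0,0,0]
  ],
  "claw": [1,1]
}}

```text
clock: 14.88
ee_pos: [537.6, 53.7, 71.9]
tcp_rot: [-3.142, 0.001, 0.198]
force: [0.3, -0.3, 0.7]
opening: 0.1
grip_force: 0.3
```

Emit:
{"name": "apply_moves", "arguments": {
  "translation": [
    [0,0,0.0005],
    [0,0,0.0005]
  ],
  "angular": [
    [0,0,0],
    [0,0,0]
  ],
  "claw": [1,1]
}}

```text
clock: 15.12
ee_pos: [537.9, 53.7, 72.7]
tcp_rot: [3.142, 0.0, 0.198]
force: [0.5, -0.3, 0.5]
opening: -0.1
grip_force: 0.0
```

Emit:
{"name": "apply_moves", "arguments": {
  "translation": [
    [0,0,0.001],
    [0,0,0.001]
  ],
  "angular": [
    [0,0,0],
    [0,0,0]
  ],
  "claw": [1,1]
}}

```text
clock: 15.38
ee_pos: [538.1, 53.8, 73.9]
tcp_rot: [3.142, -0.0, 0.198]
force: [0.7, 0.0, 0.0]
opening: -0.1
grip_force: 0.0
```

The first blank is snapped and free, with its top felt at TCP 71.9. Now the second blank.

Emit:
{"name": "apply_moves", "arguments": {
  "translation": [
    [0,0,0.05],
    [0.01,0.03,0.086],
    [0.04,0.08,0.086],
    [0.06,0.13,0.086],
    [0.085,0.175,0.086],
    [0.085,0.191,0.086],
    [0.085,0.191,0.086],
    [0.085,0.191,0.086]
  ],
  "angular": [
    [0,0,0],
    [0,0,-0.0745],
    [0,0,-0.0745],
    [0,0,-0.0745],
    [0,0,-0.0745],
    [0,0,-0.0745],
    [0,0,-0.0745],
    [0,0,-0.0745]
  ],
  "claw": [1,-0.3,-0.3,-0.3,-0.3,-0.3,-0.3,-0.3]
}}

```text
clock: 16.38
ee_pos: [622.9, 242.6, 159.7]
tcp_rot: [3.14, 0.0, 0.04]
force: [-0.3, -0.7, -0.2]
opening: 55.3
grip_force: 0.0
```

Run:
```python
from h import *
s=robot.get_state();print(s['clock'],s['ee_pos'],s['tcp_rot'],s['opening'])
im,d,i=grab('wrist','w4.png')
print(blank(im,i,14,(215,300,125,225)))
g=cv2.cvtColor(im,cv2.COLOR_RGB2GRAY)
for v in((150,170),(183,204)):
    w=g[v[0]:v[1],240:275]<85; y,x=np.nonzero(w); u,vv=x.mean()+240,y.mean()+v[0]; print(len(x),u,vv,plane(*fray(i,u,vv),14))
```

```text
16.375 [622.87129319 242.57540573 159.69905847] [3.14001140e+00 4.22909957e-04 4.04006899e-02] 55.34759322814147
((624.0613403320312, 246.24359130859375), (60.90483474731445, 39.49872589111328), 2.2633676528930664)
34 253.1764705882353 159.64705882352942 [640.97220203 246.66026119  14.        ]
30 253.36666666666667 194.63333333333333 [604.93043444 245.12037236  14.        ]
```

View pics/w4.png

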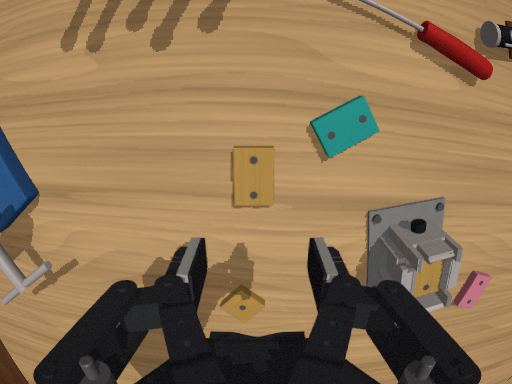

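The view shows the two-hole brass blank at (253,177), the square plate well below at (242,300), and the first blank inside the magazine at (430,283). I'll grasp the second blank.

Emit:
{"name": "apply_moves", "arguments": {
  "translation": [
    [0.0003,0.0008,-0.06],
    [0.0003,0.0008,-0.11],
    [0.0003,0.0008,-0.135],
    [0.0003,0.0008,-0.1475],
    [0.0003,0.0008,-0.1475],
    [0.0003,0.0008,-0.1475],
    [0.0003,0.0008,-0.1475],
    [0.0003,0.0008,-0.1475]
  ],
  "angular": [
    [0,0,0],
    [0,0,0],
    [0,0,0],
    [0,0,0],
    [0,0,0],
    [0,0,0],
    [0,0,0],
    [0,0,0]
  ],
  "claw": [-0.3,-0.3,-0.3,-0.3,1,1,1,1]
}}

```text
clock: 17.42
ee_pos: [623.6, 245.7, 13.0]
tcp_rot: [-3.141, -0.001, 0.042]
force: [-0.1, 0.5, -2.7]
opening: 38.7
grip_force: 42.7
```

Emit:
{"name": "apply_moves", "arguments": {
  "translation": [
    [0,0,0.05],
    [0,0,0.11],
    [-0.02,-0.04,0.14],
    [-0.04,-0.09,0.14],
    [-0.06,-0.14,0.14],
    [-0.08,-0.18,0.14],
    [-0.0856,-0.1917,0.13],
    [-0.0856,-0.1917,0.1],
    [-0.0856,-0.1917,0.092],
    [-0.0856,-0.1917,0.092]
  ],
  "angular": [
    [0,0,0],
    [0,0,0],
    [0,0,0.0745],
    [0,0,0.0745],
    [0,0,0.0745],
    [0,0,0.0745],
    [0,0,0.0745],
    [0,0,0.0745],
    [0,0,0.0745],
    [0,0,0.0745]
  ],
  "claw": [1,1,1,1,1,1,1,1,1,1]
}}

```text
clock: 18.68
ee_pos: [537.6, 54.8, 104.0]
tcp_rot: [-3.141, 0.001, 0.199]
force: [-0.3, 0.4, -2.9]
opening: 38.5
grip_force: 42.7
```

Emit:
{"name": "apply_moves", "arguments": {
  "translation": [
    [0,0,-0.004],
    [0,0,-0.008],
    [0,0,-0.011],
    [0,0,-0.014],
    [0,0,-0.017],
    [0,0,-0.018],
    [0,0,-0.018]
  ],
  "angular": [
    [0,0,0],
    [0,0,0],
    [0,0,0],
    [0,0,0],
    [0,0,0],
    [0,0,0],
    [0,0,0]
  ],
  "claw": [1,1,1,1,1,1,1]
}}

```text
clock: 19.55
ee_pos: [537.7, 53.8, 86.2]
tcp_rot: [3.142, 0.0, 0.198]
force: [0.6, 0.2, -1.4]
opening: 39.2
grip_force: 42.7
```

Now at underside of about 73. Lower to touch, as before.

Emit:
{"name": "apply_moves", "arguments": {
  "translation": [
    [0,0,-0.001],
    [0,0,-0.002],
    [0,0,-0.003],
    [0,0,-0.003]
  ],
  "angular": [
    [0,0,0],
    [0,0,0],
    [0,0,0],
    [0,0,0]
  ],
  "claw": [1,1,1,1]
}}

```text
clock: 20.05
ee_pos: [537.7, 53.9, 83.2]
tcp_rot: [-3.142, 0.0, 0.198]
force: [0.3, 0.0, -2.6]
opening: 38.8
grip_force: 42.7
```

Emit:
{"name": "apply_moves", "arguments": {
  "translation": [
    [0,0,-0.001],
    [0,0,-0.001]
  ],
  "angular": [
    [0,0,0],
    [0,0,0]
  ],
  "claw": [1,1]
}}

```text
clock: 20.3
ee_pos: [537.8, 54.1, 82.3]
tcp_rot: [-3.141, -0.0, 0.198]
force: [0.2, 1.3, -1.8]
opening: 38.7
grip_force: 42.8
```

Emit:
{"name": "apply_moves", "arguments": {
  "translation": [
    [0,0,-0.001],
    [0,0,-0.001]
  ],
  "angular": [
    [0,0,0],
    [0,0,0]
  ],
  "claw": [1,1]
}}

```text
clock: 20.55
ee_pos: [538.0, 54.1, 81.7]
tcp_rot: [3.142, -0.001, 0.198]
force: [-2.0, 0.9, 3.2]
opening: 39.0
grip_force: 43.3
```

Emit:
{"name": "apply_moves", "arguments": {
  "translation": [
    [0,0,0],
    [0,0,0],
    [0,0,0.001],
    [0,0,0.02],
    [0,0,0.035],
    [0,0,0.035],
    [0,0,0.035],
    [0,0,0.035]
  ],
  "angular": [
    [0,0,0],
    [0,0,0],
    [0,0,0],
    [0,0,0],
    [0,0,0],
    [0,0,0],
    [0,0,0],
    [0,0,0]
  ],
  "claw": [-0.2,-0.2,-0.2,-0.2,1,1,1,1]
}}

```text
clock: 21.55
ee_pos: [537.3, 53.8, 115.7]
tcp_rot: [-3.142, 0.001, 0.198]
force: [-0.1, -1.0, 0.2]
opening: 0.1
grip_force: 0.0
```

Run:
```python
from h import *
s=robot.get_state();print(s['clock'],s['ee_pos'],s['force'],s['opening'])
im,d,i=grab('wrist','w5.png')
c=im[60:330,120:400];cv2.imwrite('pics/w5c.png',cv2.cvtColor(cv2.resize(c,None,fx=2,fy=2),cv2.COLOR_RGB2BGR))
for u,v in((240,200),(256,215),(275,200)):
    o,r=fray(i,u,v);th=np.hypot((u-i['cx'])/i['fx'],(v-i['cy'])/i['fy']);print((o+r*np.median(d[v-2:v+3,u-2:u+3])/np.cos(th)))
```

```text
21.55 [537.29977637  53.76442635 115.7011327 ] [-0.12907468 -0.98478192  0.20725299] 0.09549282718502015
[555.40175851  67.60304076  84.82395642]
[547.64072058  56.26437228  84.76236323]
[559.52025646  47.02077729  84.75842476]
```

View pics/w5c.png

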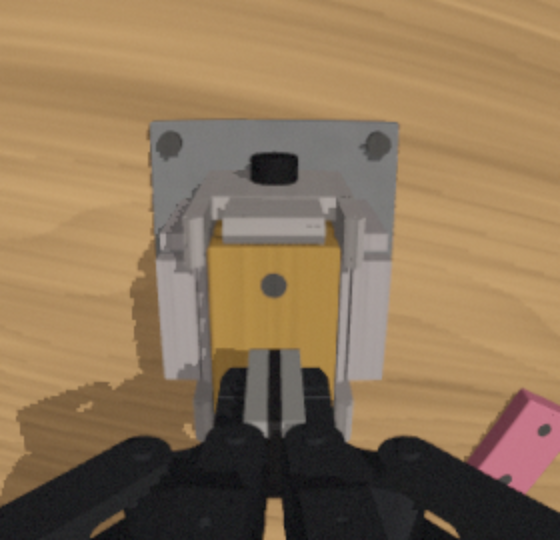

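The second blank lies flat on the lips. Pressing.

Emit:
{"name": "apply_moves", "arguments": {
  "translation": [
    [0,0,-0.01],
    [0,0,-0.018],
    [0,0,-0.021],
    [0,0,-0.023],
    [0,0,-0.023]
  ],
  "angular": [
    [0,0,0],
    [0,0,0],
    [0,0,0],
    [0,0,0],
    [0,0,0]
  ],
  "claw": [1,1,1,1,1]
}}

```text
clock: 22.22
ee_pos: [537.7, 53.9, 93.2]
tcp_rot: [-3.142, 0.0, 0.198]
force: [-0.6, -1.1, 0.1]
opening: -0.1
grip_force: 0.0
```

Emit:
{"name": "apply_moves", "arguments": {
  "translation": [
    [0,0,-0.001],
    [0,0,-0.002],
    [0,0,-0.003],
    [0,0,-0.004],
    [0,0,-0.004]
  ],
  "angular": [
    [0,0,0],
    [0,0,0],
    [0,0,0],
    [0,0,0],
    [0,0,0]
  ],
  "claw": [1,1,1,1,1]
}}

```text
clock: 22.85
ee_pos: [538.4, 54.0, 90.1]
tcp_rot: [3.141, -0.002, 0.198]
force: [-0.9, -0.5, 4.9]
opening: -0.7
grip_force: 3.0
```

Emit:
{"name": "apply_moves", "arguments": {
  "translation": [
    [0,0,-0.001],
    [0,0,-0.002],
    [0,0,-0.003],
    [0,0,-0.003]
  ],
  "angular": [
    [0,0,0],
    [0,0,0],
    [0,0,0],
    [0,0,0]
  ],
  "claw": [1,1,1,1]
}}

```text
clock: 23.35
ee_pos: [538.4, 54.0, 86.8]
tcp_rot: [3.141, -0.001, 0.198]
force: [-0.4, 0.2, 5.0]
opening: -0.1
grip_force: 2.5
```

Emit:
{"name": "apply_moves", "arguments": {
  "translation": [
    [0,0,-0.001],
    [0,0,-0.002],
    [0,0,-0.003],
    [0,0,-0.003]
  ],
  "angular": [
    [0,0,0],
    [0,0,0],
    [0,0,0],
    [0,0,0]
  ],
  "claw": [1,1,1,1]
}}

```text
clock: 23.85
ee_pos: [538.3, 54.0, 83.6]
tcp_rot: [3.142, -0.001, 0.198]
force: [-0.3, -0.2, 4.9]
opening: 0.1
grip_force: 2.3
```

Emit:
{"name": "apply_moves", "arguments": {
  "translation": [
    [0,0,-0.001],
    [0,0,-0.002],
    [0,0,-0.003],
    [0,0,-0.003]
  ],
  "angular": [
    [0,0,0],
    [0,0,0],
    [0,0,0],
    [0,0,0]
  ],
  "claw": [1,1,1,1]
}}

```text
clock: 24.35
ee_pos: [538.3, 54.0, 80.6]
tcp_rot: [3.142, -0.001, 0.198]
force: [1.3, -0.5, 5.8]
opening: -0.0
grip_force: 2.4
```

Emit:
{"name": "apply_moves", "arguments": {
  "translation": [
    [0,0,-0.001],
    [0,0,-0.002],
    [0,0,-0.003],
    [0,0,-0.003]
  ],
  "angular": [
    [0,0,0],
    [0,0,0],
    [0,0,0],
    [0,0,0]
  ],
  "claw": [1,1,1,1]
}}

```text
clock: 24.85
ee_pos: [538.3, 54.0, 77.7]
tcp_rot: [3.142, -0.001, 0.198]
force: [1.5, 0.0, 5.1]
opening: 0.1
grip_force: 2.7
```

Emit:
{"name": "apply_moves", "arguments": {
  "translation": [
    [0,0,-0.001],
    [0,0,-0.002],
    [0,0,-0.002]
  ],
  "angular": [
    [0,0,0],
    [0,0,0],
    [0,0,0]
  ],
  "claw": [1,1,1]
}}

```text
clock: 25.22
ee_pos: [538.3, 54.0, 75.7]
tcp_rot: [3.142, -0.001, 0.198]
force: [0.6, 0.3, 6.3]
opening: 0.1
grip_force: 3.0
```

Emit:
{"name": "apply_moves", "arguments": {
  "translation": [
    [0,0,-0.0005],
    [0,0,-0.001],
    [0,0,-0.001]
  ],
  "angular": [
    [0,0,0],
    [0,0,0],
    [0,0,0]
  ],
  "claw": [1,1,1]
}}

```text
clock: 25.6
ee_pos: [538.4, 54.0, 74.8]
tcp_rot: [3.142, -0.001, 0.198]
force: [0.1, -0.1, 6.9]
opening: 0.2
grip_force: 3.3
```

Emit:
{"name": "apply_moves", "arguments": {
  "translation": [
    [0,0,-0.0005],
    [0,0,-0.001],
    [0,0,-0.001]
  ],
  "angular": [
    [0,0,0],
    [0,0,0],
    [0,0,0]
  ],
  "claw": [1,1,1]
}}

```text
clock: 25.98
ee_pos: [538.3, 54.0, 73.8]
tcp_rot: [3.141, -0.001, 0.198]
force: [1.5, -0.4, 6.3]
opening: -0.6
grip_force: 3.1
```

Emit:
{"name": "apply_moves", "arguments": {
  "translation": [
    [0,0,-0.0005],
    [0,0,-0.001],
    [0,0,-0.001]
  ],
  "angular": [
    [0,0,0],
    [0,0,0],
    [0,0,0]
  ],
  "claw": [1,1,1]
}}

```text
clock: 26.35
ee_pos: [537.9, 53.9, 72.4]
tcp_rot: [3.142, -0.0, 0.198]
force: [0.3, 0.2, 4.1]
opening: 0.0
grip_force: 2.3
```

Emit:
{"name": "apply_moves", "arguments": {
  "translation": [
    [0,0,-0.0003],
    [0,0,-0.0003]
  ],
  "angular": [
    [0,0,0],
    [0,0,0]
  ],
  "claw": [1,1]
}}

```text
clock: 26.6
ee_pos: [537.9, 53.9, 72.2]
tcp_rot: [3.142, -0.0, 0.198]
force: [0.8, 0.2, 6.7]
opening: 0.3
grip_force: 3.2
```

Emit:
{"name": "apply_moves", "arguments": {
  "translation": [
    [0,0,-0.0003],
    [0,0,-0.0003]
  ],
  "angular": [
    [0,0,0],
    [0,0,0]
  ],
  "claw": [1,1]
}}

```text
clock: 26.85
ee_pos: [537.8, 53.9, 71.8]
tcp_rot: [3.142, -0.0, 0.198]
force: [0.8, -0.2, 4.8]
opening: 0.1
grip_force: 2.5
```

Emit:
{"name": "apply_moves", "arguments": {
  "translation": [
    [0,0,-0.0002],
    [0,0,-0.0002]
  ],
  "angular": [
    [0,0,0],
    [0,0,0]
  ],
  "claw": [1,1]
}}

```text
clock: 27.1
ee_pos: [537.8, 53.9, 71.5]
tcp_rot: [3.142, -0.0, 0.198]
force: [0.4, 0.8, 5.1]
opening: -0.1
grip_force: 2.5
```

Emit:
{"name": "apply_moves", "arguments": {
  "translation": [
    [0,0,-0.0002],
    [0,0,-0.0002]
  ],
  "angular": [
    [0,0,0],
    [0,0,0]
  ],
  "claw": [1,1]
}}

```text
clock: 27.35
ee_pos: [537.8, 53.9, 71.4]
tcp_rot: [3.142, -0.0, 0.198]
force: [0.8, 0.6, 5.7]
opening: -0.0
grip_force: 2.7
```

Emit:
{"name": "apply_moves", "arguments": {
  "translation": [
    [0,0,0.0005],
    [0,0,0.001],
    [0,0,0.0015],
    [0,0,0.0015]
  ],
  "angular": [
    [0,0,0],
    [0,0,0],
    [0,0,0],
    [0,0,0]
  ],
  "claw": [1,1,1,1]
}}

```text
clock: 27.85
ee_pos: [537.2, 53.7, 72.4]
tcp_rot: [3.142, 0.001, 0.198]
force: [0.4, 0.8, -0.4]
opening: 0.2
grip_force: 0.0
```

The force went to zero within 1 mm of lifting, so the second blank is snapped too. Retracting and checking.

Emit:
{"name": "apply_moves", "arguments": {
  "translation": [
    [0,0,0.005],
    [0,0,0.03],
    [0,0,0.07],
    [0,0,0.07],
    [0,0,0.07]
  ],
  "angular": [
    [0,0,0],
    [0,0,0],
    [0,0,0],
    [0,0,0],
    [0,0,0]
  ],
  "claw": [1,1,1,1,1]
}}

```text
clock: 28.48
ee_pos: [537.5, 53.7, 142.7]
tcp_rot: [3.141, 0.0, 0.198]
force: [0.3, -0.3, -0.6]
opening: -0.1
grip_force: 0.0
```

Run:
```python
from h import *
s=robot.get_state();print(s['clock'],s['ee_pos'],s['force'])
im,d,i=grab('wrist','w6.png')
c=im[60:330,120:400];cv2.imwrite('pics/w6c.png',cv2.cvtColor(cv2.resize(c,None,fx=2,fy=2),cv2.COLOR_RGB2BGR))
for u,v in((248,200),(257,215),(266,200)):
    o,r=fray(i,u,v);th=np.hypot((u-i['cx'])/i['fx'],(v-i['cy'])/i['fy']);print((o+r*np.median(d[v-2:v+3,u-2:u+3])/np.cos(th)))
```

```text
28.475 [537.4525345   53.70107092 142.68625928] [ 0.25264956 -0.33767484 -0.59438991]
[538.42696991  60.70587297  64.46873215]
[527.53935833  51.44487587  64.73815479]
[541.23067769  47.14224717  64.6605921 ]
```

View pics/w6c.png

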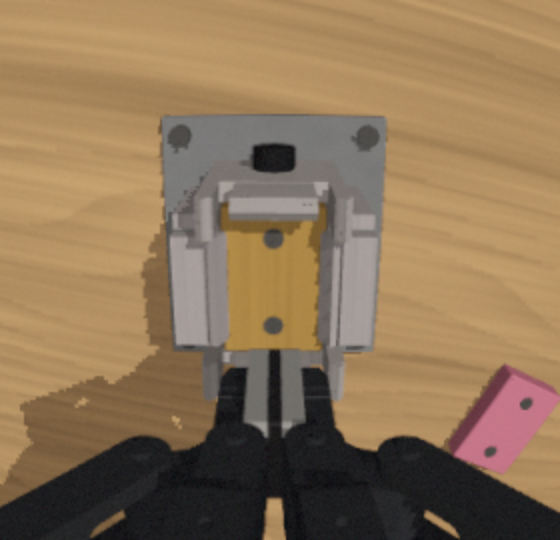

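The blank lies flat under both lips, which overlap its long edges. Its top is at about 64 mm and its holes are at crop (273,238) and (273,325). Handing in.

```bash
python3 -c "
from rig import robot; print(robot.close_job())"
```

```text
the job is handed in; nothing more can be done
None
```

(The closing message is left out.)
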